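# Set the stand magnifier into its post holder over the medal

## Robot

A 6-joint arm with a two-finger parallel gripper is mounted at the origin on the work surface. World frame = base frame: x ahead of the robot, y to its left, z up, the work surface at z = 0. Lengths are in m, angles in rad, forces in N, time in s.
With the tool pointing down it reaches from about 0.4 to 0.825 m from the base axis. Payload 7 kg.
Tool frame: the origin (TCP) lies at the very end of the fingers, on their centre line; the grasp point (between the pads) lies 19 mm behind it; z points along the fingers, y is the line along which they close (so a half turn about z gives the same grasp; the last joint's range is limited). The gripper opens to 88 mm and grips with 3 to 60 N. Pads are 19 mm wide; open, the fingers measure 130 mm over their backs; the gripper's body (78 mm by 193 mm) begins 47 mm behind the grasp point.
Start: joints at [1.606, 0.359, 0.012, 0, -1.224, -0.288], TCP at [0.169, 0.654, 0.227] pointing down, gripper open.
Joint ranges: [-3.07, 3.07], [-1.43, 2.12], [-1.02, 1.25], [-3.03, 1.67], [-3.05, -0], [-3.03, 3.03]. Speed limits (rad/s): [2.39, 2.39, 3.01, 3.14, 3.14, 3.14].

## Interface

Orientations are given as [roll, pitch, yaw] about the fixed x, y, z axes, in that order (R = Rz(yaw) Ry(pitch) Rx(roll)).
In Python, from station import arm gives the robot as it stands.
- The arm moves only by the tool step_arm, never from a script. Its argument "rows" is a list of rows, each a list of 5 numbers: the shift along the world's x, y, z in m, then the turn about the world's z in rad, then the finger opening in m, from 0 to 0.0876. In form: [[x, y, z, spin, gripper], ...]. A call has 1 to 20 rows; each row is the pose to reach, as a shift and turn from the pose commanded when the call began; what a row does not reach only later rows make up. A row lasts 1/10 s, in which the tool goes at most 50 mm and 8.59 degrees, less where a joint would pass 70% of its speed; a pose out of reach is approached as far as the arm can. A call with a gripper value outside its range is refused whole. The fingers move at their own pace and stop on an object; "newtons" is the grip in N (left out, the last holds). Time passes only in rows, so rows that repeat a pose let the fingers close. It gives the time, the measured TCP pose, the force, the opening and the grip force at its end, in the units of the state.
- arm.get_state(): the state, without advancing time (a new reading comes with each control period).
- arm.grab_frame(name): name is "scene" or "top" or "wrist"; returns a dict with "color" (400x640x3 uint8, blue, green, red), "vfov" (degrees; the focal length in pixels is half the picture's height over the tangent of half this angle, whatever the lens; pixels are square), "cx", "cy" (the principal point, pixels), "rvec" (rotation vector, rad) and "tvec" (3), from world to camera coordinates, as OpenCV has them. Camera axes: x right, y down, z forward; pixel columns grow to the right and rows downward; lengths in m; the calibration is good to about 2 mm. A picture is of the moment at which its call begins. There is no depth.
- arm.job_done(): hands the job in; it is judged then, once.
The state is a dict: "t": time; "q": joint angles; "qd": joint speeds; "joint_efforts": joint torques, N m; "eef_pos": TCP position; "ee_rot": TCP orientation; "force": force on the tool from outside, world axes, zero at the start; "moment": the same for the moment, N m; "width": finger opening in m; "gripper_force": force on a finger pad.
Only numpy, scipy, OpenCV 4.12 (cv2) and the standard library are available. Lean on these libraries where they do the work, as an engineer would, in place of code of your own. Each camera call takes 0.05 s, during which the arm holds its last target. There are 200 camera calls.

## Task

Take the magnifier out of the wooden block and slide its post down into the holder on the viewing stand, past the spring plunger, until it stops and the plunger has snapped into the groove. Leave it turned so that the whole medal lies under the lens, and let go. How far the telescopic stem is pulled out is not known, so push by feel, never pressing on the stand with more than 35 N, and leave the medal and the other things on the desk where they are.

Things in the scene. Friction and masses are not known exactly. Their poses are not given: they have to be found in the camera images.
- magnifier: upper part of the stand magnifier (all of it 0.42 kg): tube of its telescopic post with the lens, a flat disc 82 mm across, 10 mm thick, on a side arm. Origin: on the post's axis level with the lens; z up the post, x to the lens. Below it the steel stem sticks out of the tube, locked at a length that differs and is not measured: tip 111 to 136 mm below the origin
- post_grip (a point): point on the post's axis, 61 mm above the magnifier's origin (same axes), in the black round grip at the top: 20 mm across, from 38 to 82 mm above the origin. Hold it here. Stem below, from the tip: taper from 7 mm across to the full 16 mm in the first 9 mm, a ring groove 3.6 mm deep from 41 to 51 mm, a stop collar 26 mm across from 62 to 70 mm
- lens_centre (a point): centre of the lens, 92 mm out from the post's axis along the magnifier's x
- block_mouth (a point): centre of the hole's mouth in the top of the dark wooden storage block (94 x 94 x 112 mm, does not move); z up, x and y along its sides. The hole is round, 29 mm wide, 107 mm deep. The magnifier hangs in it with the black lock ring at the lower end of its tube, 38 mm across and 33 mm below its origin, resting on the block's top; the stem touches nothing below
- stand: viewing stand, does not move: cast plate 185 x 140 x 14 mm with leather inlay, steel column 30 mm across and 80 mm tall, and a boss with a black pull knob standing out 50 mm from the column's axis, 64 mm above the desk. Origin: on the column's axis at desk height; x along the plate towards the medal (plate from -45 to +140 mm), y towards the pull knob, z up
- holder_mouth (a point): mouth of the post holder: centre of the column's rim, 80 mm above the desk (axes as the stand's). The bore is 17.4 mm across, 66 mm deep, its edge not chamfered; the stem's collar stops on the rim, 62 mm above the tip, with the groove then level with the plunger and the tip 4 mm off the bottom
- plunger (a joint): travel (m) of the spring plunger in the column's side, 16 mm below the rim. 0: its round nose, 6 mm across, stands 4 mm into the bore; about 0.0015 to 0.0025 while the plain post holds it back; near 0 again once it snaps into the groove. Spring 4.5 N at 0, 9 N at 0.003; pushing past it takes up to 10 N more than the magnifier's weight
- medal: bronze medal lying flat on the stand's leather inlay, 40 mm across, 5 mm thick, 83 to 102 mm from the column's axis; origin: centre of its underside. Not to be moved
- paperweight: green glass dome on the desk, 58 mm across, 35 mm tall; origin: centre of its underside. Not to be moved
- ink_jar: small glass jar with a black cap on the desk, 52 mm across, 55 mm tall; origin: centre of its underside. Not to be moved
Not all that is in view belongs to the job. There is more than one size of the part that bears block_mouth; the job needs the smallest.

How it is judged:
By the outcome, as a careful person would: the job done as asked, in the order asked, and still so for the second after the job is handed in, with the robot touching nothing.
It also fails if it takes over 72 s, if anything falls off the work surface, if the arm or the gripper's body presses on something with over 40 N, if the wrist force passes 120 N, or if a joint passes its speed limit or range.

## Working session

There is one attempt and no reset: what is moved stays moved. The work goes in short steps, Python scripts to look and compute and a tool call to move; the robot and the scene stay as the last step left them, time stands still between calls to the robot, and variables do not carry over. Pictures are saved under pics/ and viewed, at most 10 in all, crops included, and the job is handed in when it is done.

Besides the shell and the picture viewer there is one more tool, called after "Emit:" as name(argument=value, ...), one argument or row to a line, values as JSON. step_arm: Moves the arm, as the interface text tells. Its arguments: {"type":"object","properties":{"rows":{"type":"array"},"newtons":{"type":"number"}},"required":["rows"]}

```bash
mkdir -p pics
cat > h.py <<'E'
import numpy as np,cv2,pickle
from station import arm
def grab(n,fn):
    f=arm.grab_frame(n); cv2.imwrite(f'pics/{fn}.png',f['color']); pickle.dump(f,open(f'pics/{fn}.pkl','wb')); return f
def load(fn): return pickle.load(open(f'pics/{fn}.pkl','rb'))
def K(f):
    fl=200/np.tan(np.radians(f['vfov'])/2); return np.array([[fl,0,f['cx']],[0,fl,f['cy']],[0,0,1]])
def RT(f): return cv2.Rodrigues(np.array(f['rvec'],float))[0],np.array(f['tvec'],float).ravel()
def atz(f,px,z):
    R,t=RT(f); c=-R.T@t; d=R.T@np.linalg.inv(K(f))@np.array([*px,1.]); return c+d*(z-c[2])/d[2]
def proj(f,p):
    R,t=RT(f); q=K(f)@(R@np.array(p,float)+t); return q[:2]/q[2]
def tri(obs):
    A=np.zeros((3,3));b=np.zeros(3)
    for f,px in obs:
        R,t=RT(f); c=-R.T@t; d=R.T@np.linalg.inv(K(f))@np.array([*px,1.]); d/=np.linalg.norm(d); M=np.eye(3)-np.outer(d,d); A+=M;b+=M@c
    return np.linalg.solve(A,b)
E
python3 - <<'E'
from h import *
for n in('scene','top','wrist'):
    f=grab(n,n+'0'); R,t=RT(f); print(n,f['vfov'],f['cx'],f['cy'],-R.T@t)
a=[cv2.imread(f'pics/{n}0.png') for n in('scene','top')]
cv2.imwrite('pics/s0b.png',cv2.resize(a[0],(800,500))); cv2.imwrite('pics/t0b.png',cv2.resize(a[1],(800,500)))
print(arm.get_state())
E
```

```text
scene 44.69906072957189 323.81129279953336 202.50465156074097 [0.93542342 0.27896687 1.02479313]
top 47.49260164863742 324.751546310722 205.29482241598473 [ 0.34878737 -0.01813115  1.32638977]
wrist 63.11613425534326 321.35666101314155 198.81904920255207 [0.24436126 0.63429794 0.38417436]
{'t': 0.15, 'q': array([ 1.60609484e+00,  3.59204460e-01,  1.12695132e-02, -2.55361037e-04,
       -1.22409068e+00, -2.88099384e-01]), 'qd': array([ 0.00154119, -0.00098093,  0.00267739,  0.00098163,  0.00033628,
       -0.00051416]), 'joint_efforts': array([-1.75718251e-03, -5.83273101e+01,  2.93288237e+01,  7.00115874e+00,
        8.74554418e-03, -1.07953613e-04]), 'eef_pos': array([0.16876276, 0.65318203, 0.22584943]), 'ee_rot': array([ 3.14034580e+00, -1.19117916e-04, -2.52887715e-01]), 'force': array([-0.02539859, -0.24120593,  0.15110682]), 'moment': array([-0.00413678, -0.05784633,  0.04619701]), 'gripper_force': 0.0, 'width': 0.08737156625896664}
```

View pics/s0b.png

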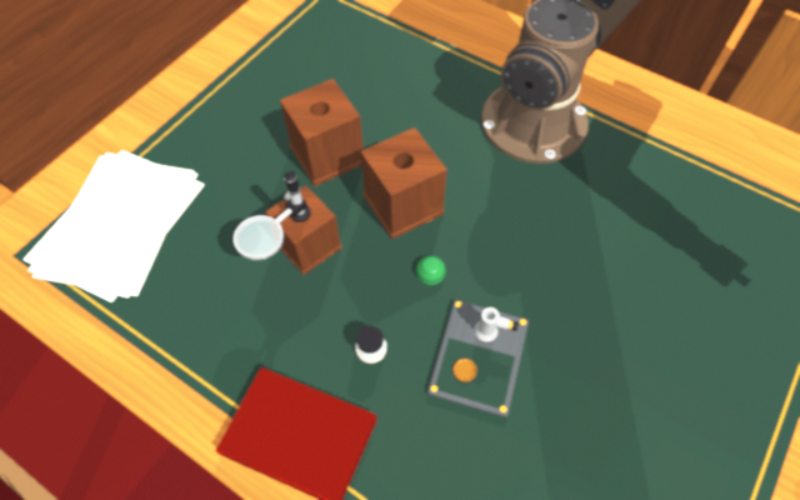

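View pics/t0b.png

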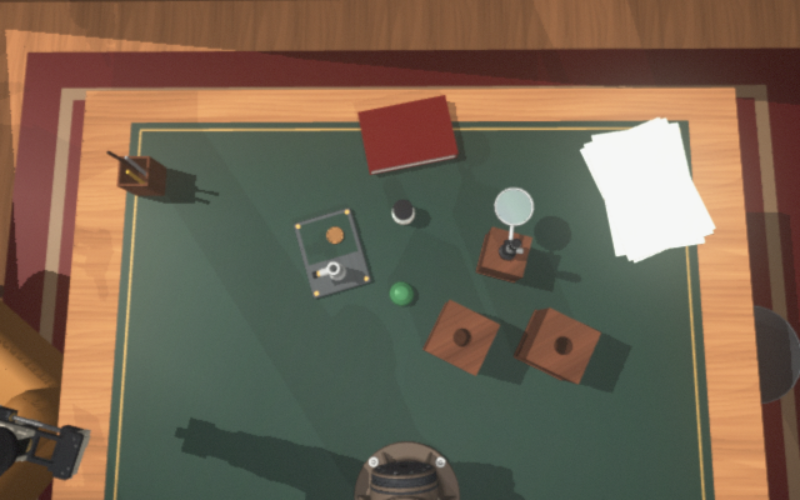

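Candidates: three blocks in the top view (/1.25): (505,253) the smallest, carrying the magnifier; (462,337) and (560,345) are larger and empty. In the scene view the magnifier is at (295,200) and the stand's column at (488,320). I'll check these in one close crop.

Run:
```python
import cv2,numpy as np
s=cv2.imread('pics/scene0.png');t=cv2.imread('pics/top0.png')
c=lambda im,x,y:cv2.resize(im[y:y+75,x:x+100],(400,300),interpolation=cv2.INTER_CUBIC)
m=np.vstack([np.hstack([c(s,180,135),c(s,335,235)]),np.hstack([c(t,365,145),c(t,225,165)])])
cv2.imwrite('pics/m1.png',m)
```

```text
(no output)
```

View pics/m1.png

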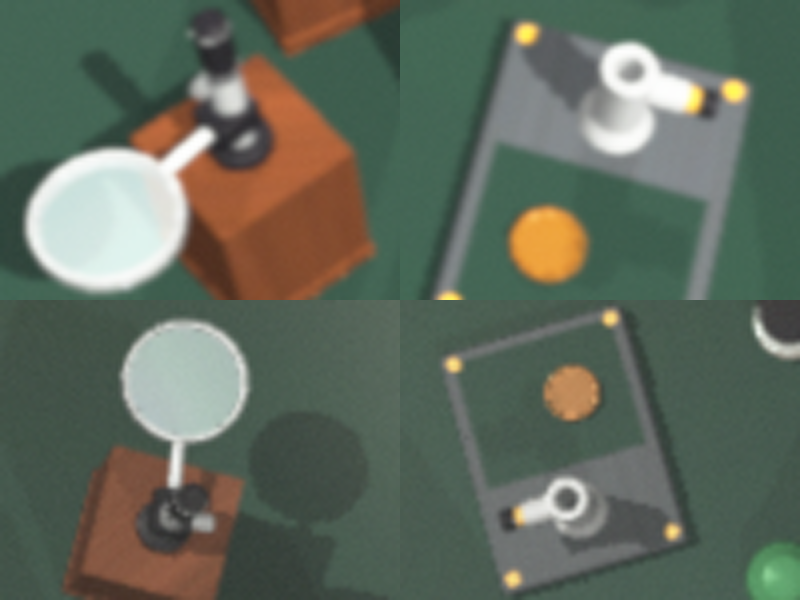

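The smallest block holds the magnifier, with the lens pointing to world +x. The stand's rim is in the right-hand crops, knob to the world's left and medal ahead.

Run:
```python
from h import *
s=load('scene0');t=load('top0')
P=lambda u,v,ox,oy:((u+.5)/4-.5+ox,(v+.5)/4-.5+oy)
S1=lambda u,v:P(u,v,180,135);S2=lambda u,v:P(u-400,v,335,235);T1=lambda u,v:P(u,v-300,365,145);T2=lambda u,v:P(u-400,v-300,225,165)
np.set_printoptions(precision=4,suppress=True)
for n,a,b,z in [('cap',S1(210,20),T1(193,499),.227),('lens',S1(107,218),T1(185,381),.15),('ring',S1(240,140),T1(163,524),.120),('rim',S2(631,70),T2(567,498),.08),('medal',S2(548,244),T2(572,392),.019),('c_right',S2(734,91),T2(513,579),.015),('c_l',S2(526,33),T2(672,531),.015)]:
    print(n,tri([(s,a),(t,b)]),atz(s,a,z),atz(t,b,z))
for p in[(611,317),(453,364)]: print(atz(t,T2(*p),.014))
```

```text
cap [ 0.5316 -0.2148  0.2275] [ 0.5309 -0.214   0.227 ] [ 0.5324 -0.2159  0.227 ]
lens [ 0.6238 -0.2257  0.1488] [ 0.6237 -0.224   0.15  ] [ 0.6241 -0.2265  0.15  ]
ring [ 0.5328 -0.214   0.1198] [ 0.5325 -0.2131  0.12  ] [ 0.5333 -0.2147  0.12  ]
rim [0.5007 0.1646 0.0816] [0.4992 0.1659 0.08  ] [0.5016 0.1633 0.08  ]
medal [0.5862 0.1711 0.0211] [0.5848 0.1722 0.019 ] [0.5872 0.1701 0.019 ]
c_right [0.4498 0.2116 0.0171] [0.4481 0.2127 0.015 ] [0.4504 0.2107 0.015 ]
c_l [0.4846 0.0964 0.0188] [0.4825 0.0966 0.015 ] [0.4854 0.0959 0.015 ]
[0.6443 0.1431 0.014 ]
[0.6091 0.2591 0.014 ]
```

Emit:
step_arm(
  rows=[
    [0.331,-0.454,0.078,-0.7,0.08],
    [0.331,-0.454,0.078,-0.7,0.08],
    [0.331,-0.454,0.078,-0.7,0.08],
    [0.331,-0.454,0.078,-0.7,0.08],
    [0.331,-0.454,0.078,-0.7,0.08],
    [0.331,-0.454,0.078,-0.7,0.08],
    [0.331,-0.454,0.078,-0.7,0.08],
    [0.331,-0.454,0.078,-0.7,0.08],
    [0.331,-0.454,0.078,-0.7,0.08],
    [0.331,-0.454,0.078,-0.7,0.08],
    [0.363,-0.869,0.078,-1.44,0.08],
    [0.363,-0.869,0.078,-1.44,0.08],
    [0.363,-0.869,0.078,-1.44,0.08],
    [0.363,-0.869,0.078,-1.44,0.08],
    [0.363,-0.869,0.078,-1.44,0.08],
    [0.363,-0.869,0.078,-1.44,0.08],
    [0.363,-0.869,0.078,-1.44,0.08],
    [0.363,-0.869,0.078,-1.44,0.08],
    [0.363,-0.869,0.078,-1.44,0.08],
    [0.363,-0.869,0.078,-1.44,0.08],
  ],
)

```text
t: 2.15
eef_pos: [0.5316, -0.2189, 0.304]
ee_rot: [3.141, -0.0, -1.695]
force: [-0.6, 0.2, -0.3]
width: 0.0799
gripper_force: 0.0
```

Run:
```python
from h import *
f=grab('wrist','w1'); st=arm.get_state(); print(st['t'],st['eef_pos'],st['ee_rot'],st['q'],st['force'])
R,t=RT(f);print(-R.T@t)
print([proj(f,p) for p in([.532,-.2145,.227],[.532,-.2145,.112],[.624,-.2255,.15])])
cv2.imwrite('pics/w1b.png',cv2.resize(f['color'],(800,500)))
```

```text
2.2 [ 0.53188776 -0.22042361  0.3036899 ] [ 3.13999434e+00 -1.12354602e-03 -1.69591442e+00] [-5.25532595e-02  1.55790381e-01 -8.72700975e-02  1.03470632e-03
 -1.32941154e+00 -7.28139128e-02] [ 1.56233016 -1.51652275  0.70504995]
[ 0.52109982 -0.29647876  0.46250104]
[array([320.2611091 , 212.73092721]), array([320.51226907, 178.17782494]), array([227.07407968, 187.49363372])]
```

View pics/w1b.png

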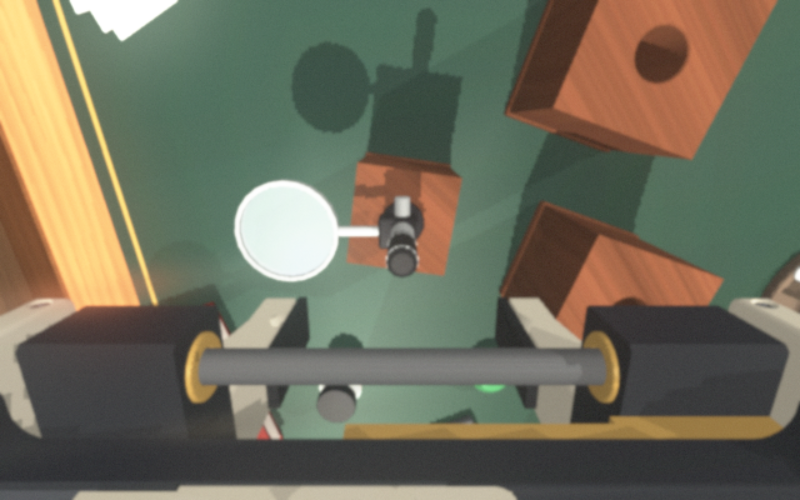

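The wrist view shows the cap at (402,264) and the lens at (288,231), within about 1.5 px of where I predicted. Next I move down to the grip.

Emit:
step_arm(
  rows=[
    [-0.001,-0.001,0.0,0.0,0.08],
    [-0.001,-0.001,0.0,0.0,0.08],
    [-0.001,-0.001,0.0,0.0,0.08],
    [-0.001,-0.001,0.0,0.0,0.08],
  ],
)

```text
t: 2.6
eef_pos: [0.5309, -0.2155, 0.3049]
ee_rot: [-3.141, 0.0, -1.691]
force: [1.1, 0.3, 0.1]
width: 0.0801
gripper_force: 0.0
```

Run:
```python
from h import *
f=grab('wrist','w2'); st=arm.get_state(); print(st['t'],st['eef_pos'],st['ee_rot'],st['force'])
print([proj(f,p) for p in([.531,-.2155,.227],[.532,-.2145,.112],[.624,-.2255,.15])])
cv2.imwrite('pics/w2b.png',cv2.resize(f['color'][110:260,170:370],(800,600),interpolation=cv2.INTER_CUBIC))
```

```text
2.65 [ 0.53090783 -0.21555806  0.30489242] [-3.14101375e+00  8.46858135e-05 -1.69133862e+00] [-0.17244831  0.25587914 -0.49250143]
[array([320.08836807, 206.87236675]), array([319.75856009, 175.00364071]), array([226.13580484, 183.60238591])]
```

View pics/w2b.png

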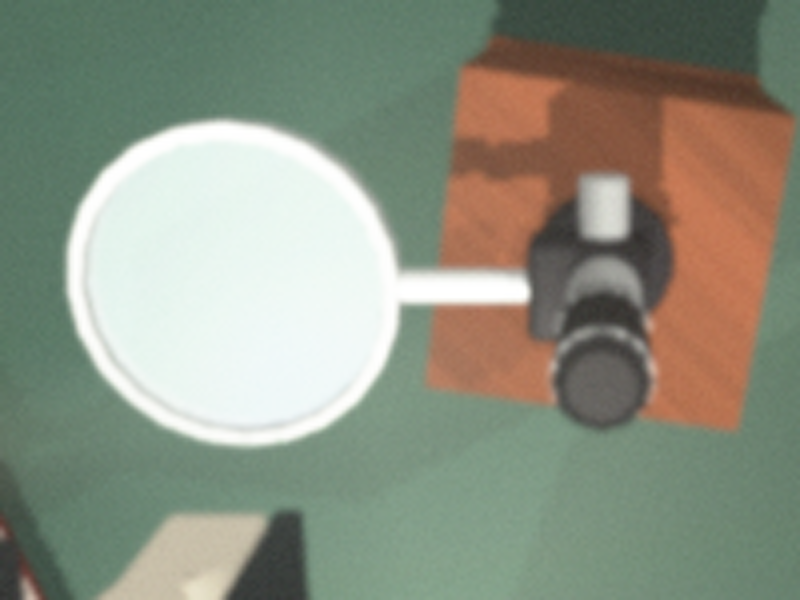

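The cap is at (602,381) in the crop, and the lens arm is parallel to the closing line. I descend and grip.

Emit:
step_arm(
  rows=[
    [0,0,-0.04,0,0.06],
    [0,0,-0.08,0,0.05],
    [0,0,-0.1,0,0.05],
    [0,0,-0.11,0,0.05],
    [0,0,-0.117,0,0.05],
    [0,0,-0.117,0,0.05],
    [0,0,-0.117,0,0.03],
    [0,0,-0.117,0,0.022],
    [0,0,-0.117,0,0.01],
    [0,0,-0.117,0,0.01],
    [0,0,-0.117,0,0.01],
    [0,0,-0.117,0,0.01],
    [0,0,-0.117,0,0.01],
    [0,0,-0.117,0,0.01],
  ],
  newtons=45,
)

```text
t: 4.05
eef_pos: [0.5313, -0.2166, 0.188]
ee_rot: [-3.141, -0.0, -1.693]
force: [1.8, 0.3, 2.8]
width: 0.0191
gripper_force: 45.0
```

Emit:
step_arm(
  rows=[
    [0,0,0.003,0,0.01],
    [0,0,0.008,0,0.01],
    [0,0,0.018,0,0.01],
    [0,0,0.03,0,0.01],
    [0,0,0.045,0,0.01],
    [0,0,0.06,0,0.01],
    [0,0,0.075,0,0.01],
    [0,0,0.09,0,0.01],
    [0,0,0.105,0,0.01],
    [0,0,0.12,0,0.01],
    [0,0,0.133,0,0.01],
    [0,0,0.142,0,0.01],
    [0,0,0.145,0,0.01],
    [0,0,0.145,0,0.01],
    [0,0,0.145,0,0.01],
  ],
)

```text
t: 5.55
eef_pos: [0.5305, -0.2163, 0.3318]
ee_rot: [3.14, 0.0, -1.693]
force: [0.2, 0.3, -4.7]
width: 0.0194
gripper_force: 45.0
```

Run:
```python
from h import *
f=grab('scene','s2');w=grab('wrist','w3'); st=arm.get_state(); print(st['t'],st['eef_pos'],st['ee_rot'],st['force'],st['moment'])
x,y,z=st['eef_pos']
p=proj(f,[x,y,z-.08]).astype(int);print(p)
x0,y0=p[0]-80,p[1]-75
a=cv2.resize(f['color'][y0:y0+150,x0:x0+133],(400,450),interpolation=cv2.INTER_CUBIC)
b=cv2.resize(w['color'][100:250,190:323],(400,450),interpolation=cv2.INTER_CUBIC)
print(x0,y0); cv2.imwrite('pics/m3.png',np.hstack([a,b]))
```

```text
5.65 [ 0.53053188 -0.21634577  0.3317517 ] [ 3.14016224e+00  1.24794590e-04 -1.69274911e+00] [-0.62564825  0.11243152 -4.34018973] [ 0.09501239 -0.00297141 -0.07778958]
[229 131]
149 56
```

View pics/m3.png

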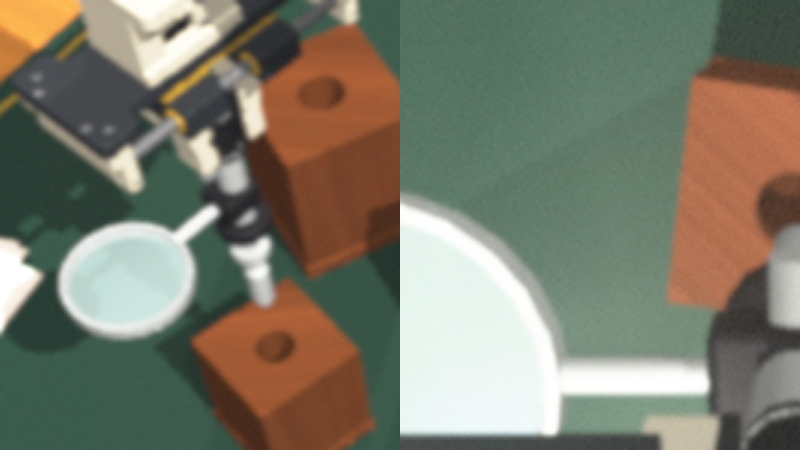

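The magnifier is held upright, weight 4.3 N, with the stem tip at (265,302) in the crop, clear of the hole. Next I carry it over the holder and turn it by about 0.2.

Emit:
step_arm(
  rows=[
    [-0.002,0.02,0,0.02,0.01],
    [-0.004,0.06,0,0.04,0.01],
    [-0.008,0.1,0,0.06,0.01],
    [-0.012,0.14,0,0.08,0.01],
    [-0.016,0.18,0,0.1,0.01],
    [-0.02,0.22,0,0.12,0.01],
    [-0.024,0.26,0,0.14,0.01],
    [-0.028,0.3,0,0.16,0.01],
    [-0.03,0.335,0,0.18,0.01],
    [-0.03,0.36,0,0.2,0.01],
    [-0.03,0.375,0,0.2,0.01],
    [-0.03,0.38,0,0.2,0.01],
    [-0.03,0.38,-0.01,0.2,0.01],
    [-0.03,0.38,-0.03,0.2,0.01],
    [-0.03,0.38,-0.04,0.2,0.01],
    [-0.03,0.38,-0.04,0.2,0.01],
    [-0.03,0.38,-0.04,0.2,0.01],
  ],
)

```text
t: 7.35
eef_pos: [0.5011, 0.1628, 0.2928]
ee_rot: [-3.141, -0.001, -1.494]
force: [0.8, 0.2, -3.7]
width: 0.019
gripper_force: 45.0
```

Run:
```python
from h import *
np.set_printoptions(precision=4,suppress=True)
f=grab('scene','s4');w=grab('wrist','w4');t=grab('top','t4'); st=arm.get_state(); print(st['t'],st['eef_pos'],st['ee_rot'],st['force'])
cr=lambda im,x,y,W,H:cv2.resize(im[y:y+H,x:x+W],(400,600),interpolation=cv2.INTER_CUBIC)
print(proj(f,[.5005,.1645,.08]),proj(f,[.5005,.1645,.14]),proj(w,[.5005,.1645,.08]),proj(t,[.5005,.1645,.08]))
cv2.imwrite('pics/m4.png',np.hstack([cr(f['color'],340,180,80,120),cr(t['color'],215,150,80,120)]))
cv2.imwrite('pics/w4b.png',w['color'])
```

```text
7.5 [0.5013 0.1634 0.2934] [-3.1403  0.0005 -1.4931] [-0.4991 -0.5772 -3.8003]
[391.5095 252.2754] [395.1904 239.982 ] [321.5183 171.2616] [265.9194 214.502 ]
```

View pics/m4.png

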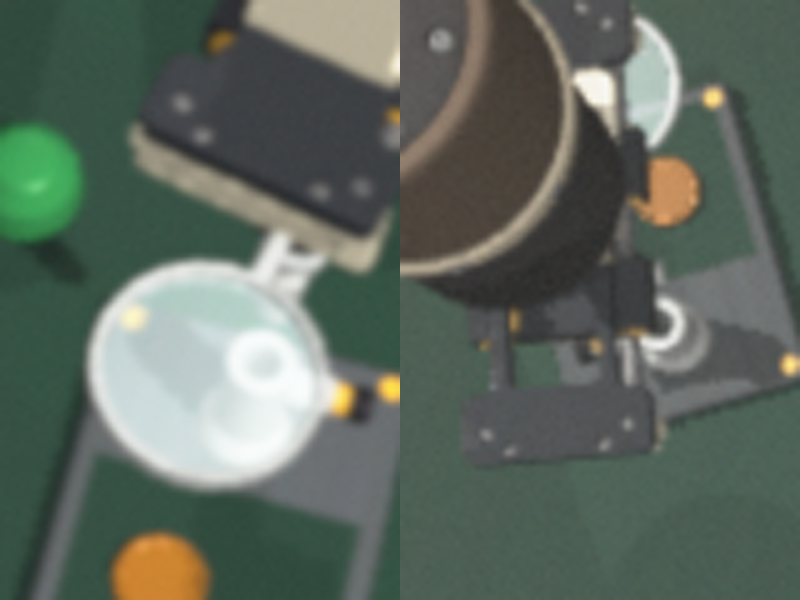

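View pics/w4b.png

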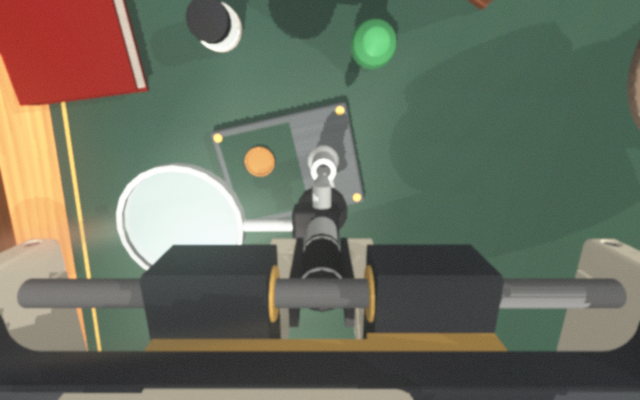

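Run:
```python
from h import *
w=load('w4')
cv2.imwrite('pics/w4c.png',cv2.resize(w['color'][130:220,260:380],(800,600),interpolation=cv2.INTER_CUBIC))
for p in([.5005,.1645,.08],[.5005,.1645,.014],[.586,.171,.019],[.5013,.1634,.17],[.5013,.1634,.14],[.4846,.0964,.014],[.4498,.2116,.014],[.6443,.1431,.014],[.6091,.2591,.014]): print(p,proj(w,p))
```

```text
[0.5005, 0.1645, 0.08] [321.51831778 171.26161192]
[0.5005, 0.1645, 0.014] [321.55106972 161.03978675]
[0.586, 0.171, 0.019] [257.68831186 161.60100003]
[0.5013, 0.1634, 0.17] [320.65740941 191.06504612]
[0.5013, 0.1634, 0.14] [320.75485549 182.89938255]
[0.4846, 0.0964, 0.014] [337.83549993 110.15480285]
[0.4498, 0.2116, 0.014] [354.98780671 196.97628096]
[0.6443, 0.1431, 0.014] [214.8978858  136.82430732]
[0.6091, 0.2591, 0.014] [240.95922556 220.34835561]
```

View pics/w4c.png

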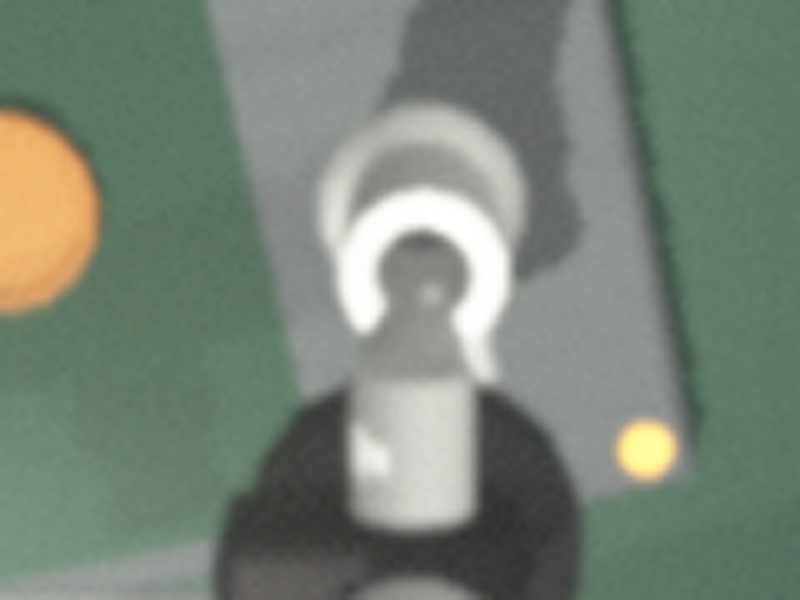

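Run:
```python
from h import *
s=load('s2')
for L in(.105,.111,.117,.123,.129,.136,.142): print(L,proj(s,[.5305,-.2155,.2898-L]),proj(load('w4'),[.5013,.1643,.2515-L]))
```

```text
0.105 [234.86119228 151.36007334] [320.66385102 185.44115379]
0.111 [235.29764118 153.02465687] [320.68323818 183.90752535]
0.117 [235.72974481 154.67266787] [320.70194388 182.4278043 ]
0.123 [236.15756774 156.30435261] [320.72000342 180.99919744]
0.129 [236.58117328 157.91995251] [320.73744972 179.61910127]
0.136 [237.07013213 159.78480508] [320.75706953 178.0670688 ]
0.142 [237.48481123 161.36636024] [320.77328982 176.7839563 ]
```

Emit:
step_arm(
  rows=[
    [-0.001,0,-0.005,0,0.01],
    [-0.001,0,-0.015,0,0.01],
    [-0.001,0,-0.022,0,0.01],
    [-0.001,0,-0.028,0,0.01],
    [-0.001,0,-0.03,0,0.01],
    [-0.001,0,-0.03,0,0.01],
    [-0.001,0,-0.03,0,0.01],
  ],
)

```text
t: 8.2
eef_pos: [0.5, 0.1636, 0.2628]
ee_rot: [-3.141, -0.0, -1.493]
force: [-0.4, -0.3, -3.9]
width: 0.0189
gripper_force: 45.0
```

Emit:
step_arm(
  rows=[
    [0,0,-0.003,0,0.01],
    [0,0,-0.006,0,0.01],
    [0,0,-0.008,0,0.01],
    [0,0,-0.01,0,0.01],
    [0,0,-0.012,0,0.01],
    [0,0,-0.014,0,0.01],
    [0,0,-0.014,0,0.01],
  ],
)

```text
t: 8.9
eef_pos: [0.4997, 0.1634, 0.2482]
ee_rot: [3.141, -0.0, -1.493]
force: [-0.3, -0.2, -4.9]
width: 0.0189
gripper_force: 45.0
```

Emit:
step_arm(
  rows=[
    [0,0,-0.0015,0,0.01],
    [0,0,-0.003,0,0.01],
    [0,0,-0.0045,0,0.01],
    [0,0,-0.006,0,0.01],
    [0,0,-0.006,0,0.01],
  ],
)

```text
t: 9.4
eef_pos: [0.4997, 0.1635, 0.2423]
ee_rot: [3.141, -0.0, -1.493]
force: [-0.3, -0.0, -4.8]
width: 0.0191
gripper_force: 45.0
```

Emit:
step_arm(
  rows=[
    [0,0,-0.0015,0,0.01],
    [0,0,-0.003,0,0.01],
    [0,0,-0.0045,0,0.01],
    [0,0,-0.0045,0,0.01],
  ],
)

```text
t: 9.8
eef_pos: [0.4997, 0.1635, 0.2378]
ee_rot: [3.141, -0.0, -1.493]
force: [0.5, 0.2, -4.6]
width: 0.019
gripper_force: 45.0
```

Emit:
step_arm(
  rows=[
    [0,0,-0.0015,0,0.01],
    [0,0,-0.003,0,0.01],
    [0,0,-0.003,0,0.01],
  ],
)

```text
t: 10.1
eef_pos: [0.4997, 0.1635, 0.2348]
ee_rot: [3.141, -0.0, -1.493]
force: [0.1, -0.7, -4.1]
width: 0.0191
gripper_force: 45.0
```

Emit:
step_arm(
  rows=[
    [0,0,-0.0015,0,0.01],
    [0,0,-0.003,0,0.01],
    [0,0,-0.003,0,0.01],
  ],
)

```text
t: 10.4
eef_pos: [0.4997, 0.1634, 0.2318]
ee_rot: [3.141, -0.0, -1.493]
force: [0.5, -0.1, -5.1]
width: 0.0191
gripper_force: 45.0
```

Emit:
step_arm(
  rows=[
    [0,0,-0.0015,0,0.01],
    [0,0,-0.003,0,0.01],
    [0,0,-0.003,0,0.01],
  ],
)

```text
t: 10.7
eef_pos: [0.4997, 0.1634, 0.2288]
ee_rot: [3.141, -0.0, -1.493]
force: [-0.7, -0.9, -4.7]
width: 0.0187
gripper_force: 45.0
```

Emit:
step_arm(
  rows=[
    [0,0,-0.0015,0,0.01],
    [0,0,-0.003,0,0.01],
    [0,0,-0.003,0,0.01],
  ],
)

```text
t: 11.0
eef_pos: [0.5, 0.1634, 0.2261]
ee_rot: [-3.141, -0.0, -1.493]
force: [0.1, -0.4, -4.0]
width: 0.019
gripper_force: 45.0
```

Emit:
step_arm(
  rows=[
    [0,0,-0.001,0,0.01],
    [0,0,-0.002,0,0.01],
    [0,0,-0.002,0,0.01],
  ],
)

```text
t: 11.3
eef_pos: [0.5003, 0.1636, 0.225]
ee_rot: [-3.14, 0.0, -1.493]
force: [-0.1, -0.5, 4.5]
width: 0.019
gripper_force: 45.0
```

Emit:
step_arm(
  rows=[
    [0,0,-0.001,0,0.01],
    [0,0,-0.002,0,0.01],
    [0,0,-0.002,0,0.01],
  ],
)

```text
t: 11.6
eef_pos: [0.5002, 0.1636, 0.2227]
ee_rot: [-3.14, 0.0, -1.493]
force: [-0.7, -0.9, 3.3]
width: 0.0193
gripper_force: 45.0
```

Emit:
step_arm(
  rows=[
    [0,0,-0.001,0,0.01],
    [0,0,-0.002,0,0.01],
    [0,0,-0.002,0,0.01],
  ],
)

```text
t: 11.9
eef_pos: [0.4995, 0.1635, 0.2193]
ee_rot: [3.141, -0.0, -1.493]
force: [0.6, -0.6, -4.3]
width: 0.0193
gripper_force: 45.0
```

Emit:
step_arm(
  rows=[
    [0,0,-0.0015,0,0.01],
    [0,0,-0.003,0,0.01],
    [0,0,-0.003,0,0.01],
  ],
)

```text
t: 12.2
eef_pos: [0.4997, 0.1635, 0.2168]
ee_rot: [3.141, -0.0, -1.493]
force: [0.3, -0.6, -1.7]
width: 0.0194
gripper_force: 45.0
```

Emit:
step_arm(
  rows=[
    [0,0,-0.0015,0,0.01],
    [0,0,-0.003,0,0.01],
    [0,0,-0.003,0,0.01],
  ],
)

```text
t: 12.5
eef_pos: [0.4997, 0.1635, 0.2136]
ee_rot: [3.141, -0.0, -1.493]
force: [1.2, -0.5, -2.4]
width: 0.0192
gripper_force: 45.0
```

Emit:
step_arm(
  rows=[
    [0,0,-0.0015,0,0.01],
    [0,0,-0.003,0,0.01],
    [0,0,-0.003,0,0.01],
  ],
)

```text
t: 12.8
eef_pos: [0.4996, 0.1634, 0.2105]
ee_rot: [3.141, -0.0, -1.493]
force: [1.1, -1.1, -3.6]
width: 0.0191
gripper_force: 45.0
```

Emit:
step_arm(
  rows=[
    [0,0,-0.0015,0,0.01],
    [0,0,-0.003,0,0.01],
    [0,0,-0.0045,0,0.01],
    [0,0,-0.006,0,0.01],
    [0,0,-0.006,0,0.01],
  ],
)

```text
t: 13.3
eef_pos: [0.4997, 0.1635, 0.2047]
ee_rot: [3.141, -0.0, -1.493]
force: [1.6, -2.6, -1.0]
width: 0.019
gripper_force: 45.0
```

Emit:
step_arm(
  rows=[
    [0,0,-0.0015,0,0.01],
    [0,0,-0.003,0,0.01],
    [0,0,-0.0045,0,0.01],
    [0,0,-0.006,0,0.01],
    [0,0,-0.006,0,0.01],
  ],
)

```text
t: 13.8
eef_pos: [0.4995, 0.1634, 0.1984]
ee_rot: [3.141, -0.0, -1.493]
force: [1.8, -1.4, -3.7]
width: 0.0189
gripper_force: 45.0
```

Emit:
step_arm(
  rows=[
    [0,0,-0.001,0,0.01],
    [0,0,-0.002,0,0.01],
    [0,0,-0.003,0,0.01],
    [0,0,-0.003,0,0.01],
  ],
)

```text
t: 14.2
eef_pos: [0.4997, 0.1635, 0.1958]
ee_rot: [3.141, -0.0, -1.493]
force: [0.7, -0.6, -0.9]
width: 0.019
gripper_force: 45.0
```

Emit:
step_arm(
  rows=[
    [0,0,-0.001,0,0.01],
    [0,0,-0.002,0,0.01],
    [0,0,-0.003,0,0.01],
    [0,0,-0.003,0,0.01],
  ],
)

```text
t: 14.6
eef_pos: [0.4996, 0.1635, 0.1926]
ee_rot: [3.141, -0.0, -1.493]
force: [2.6, -1.8, -3.9]
width: 0.019
gripper_force: 45.0
```

Emit:
step_arm(
  rows=[
    [0,0,-0.001,0,0.01],
    [0,0,-0.002,0,0.01],
    [0,0,-0.003,0,0.01],
    [0,0,-0.003,0,0.01],
  ],
)

```text
t: 15.0
eef_pos: [0.4995, 0.1635, 0.1894]
ee_rot: [3.141, 0.0, -1.493]
force: [3.0, -1.6, -6.1]
width: 0.0189
gripper_force: 45.0
```

Emit:
step_arm(
  rows=[
    [0,0,-0.001,0,0.01],
    [0,0,-0.0015,0,0.01],
    [0,0,-0.0015,0,0.01],
  ],
)

```text
t: 15.3
eef_pos: [0.4996, 0.1634, 0.1882]
ee_rot: [3.141, -0.0, -1.493]
force: [2.1, -2.1, -3.4]
width: 0.0193
gripper_force: 45.0
```

Emit:
step_arm(
  rows=[
    [0,0,-0.001,0,0.01],
    [0,0,-0.0015,0,0.01],
    [0,0,-0.0015,0,0.01],
  ],
)

```text
t: 15.6
eef_pos: [0.4994, 0.1634, 0.1865]
ee_rot: [3.141, -0.0, -1.493]
force: [1.6, -2.0, -6.2]
width: 0.0192
gripper_force: 45.0
```

Emit:
step_arm(
  rows=[
    [0,0,-0.0005,0,0.01],
    [0,0,-0.001,0,0.01],
    [0,0,-0.001,0,0.01],
  ],
)

```text
t: 15.9
eef_pos: [0.4995, 0.1635, 0.1857]
ee_rot: [3.141, -0.0, -1.493]
force: [0.3, -1.4, -6.4]
width: 0.0192
gripper_force: 45.0
```

Emit:
step_arm(
  rows=[
    [0,0,-0.0005,0,0.01],
    [0,0,-0.001,0,0.01],
    [0,0,-0.001,0,0.01],
  ],
)

```text
t: 16.2
eef_pos: [0.4997, 0.1636, 0.1849]
ee_rot: [3.141, 0.0, -1.493]
force: [-0.3, 0.0, -5.1]
width: 0.0192
gripper_force: 45.0
```

Emit:
step_arm(
  rows=[
    [0,0,-0.0005,0,0.01],
    [0,0,-0.001,0,0.01],
    [0,0,-0.001,0,0.01],
  ],
)

```text
t: 16.5
eef_pos: [0.5, 0.1637, 0.1844]
ee_rot: [-3.141, 0.0, -1.493]
force: [0.4, -0.4, -1.9]
width: 0.0191
gripper_force: 45.0
```

Emit:
step_arm(
  rows=[
    [0,0,-0.0005,0,0.01],
    [0,0,-0.001,0,0.01],
    [0,0,-0.001,0,0.01],
  ],
)

```text
t: 16.8
eef_pos: [0.5003, 0.1637, 0.1843]
ee_rot: [-3.14, 0.0, -1.492]
force: [-3.4, 0.5, 6.8]
width: 0.0192
gripper_force: 45.0
```

Emit:
step_arm(
  rows=[
    [0,0,-0.0005,0,0.01],
    [0,0,-0.001,0,0.01],
    [0,0,-0.001,0,0.01],
  ],
)

```text
t: 17.1
eef_pos: [0.5006, 0.1638, 0.1843]
ee_rot: [-3.139, 0.001, -1.492]
force: [-4.7, -0.3, 13.1]
width: 0.0194
gripper_force: 45.1
```

It has come to a firm stop at z 0.1843. The snap was felt just before, and L ≈ 0.124 agrees with the camera. I relieve the pressure, let go and rise.

Emit:
step_arm(
  rows=[
    [0,0,0.001,0,0.01],
    [0,0,0.002,0,0.01],
    [0,0,0.002,0,0.01],
    [0,0,0.002,0,0.03],
    [0,0,0.002,0,0.045],
    [0,0,0.002,0,0.045],
    [0,0,0.002,0,0.045],
    [0,0,0.002,0,0.045],
    [0,0,0.01,0,0.045],
    [0,0,0.03,0,0.045],
    [0,0,0.06,0,0.045],
    [0,0,0.09,0,0.06],
    [0,-0.04,0.12,0,0.06],
    [0,-0.08,0.12,0,0.06],
    [0,-0.12,0.12,0,0.06],
    [0,-0.16,0.12,0,0.06],
    [0,-0.2,0.12,0,0.06],
    [0,-0.2,0.12,0,0.06],
    [0,-0.2,0.12,0,0.06],
  ],
)

```text
t: 19.0
eef_pos: [0.4998, -0.0374, 0.3027]
ee_rot: [-3.141, 0.0, -1.495]
force: [-0.7, -0.2, -0.3]
width: 0.0602
gripper_force: 0.0
```

Run:
```python
from h import *
np.set_printoptions(precision=4,suppress=True)
f=grab('scene','s5');t=grab('top','t5'); st=arm.get_state(); print(st['t'],st['eef_pos'],st['force'])
c=lambda im,x,y:cv2.resize(im[y:y+120,x:x+80],(400,600),interpolation=cv2.INTER_CUBIC)
print(proj(f,[.592,.1715,.147]),proj(t,[.592,.1715,.147]),proj(f,[.5005,.1645,.224]),proj(t,[.5005,.1645,.224]))
cv2.imwrite('pics/m5.png',np.hstack([c(f['color'],345,200),c(t['color'],225,140)]))
```

```text
19.1 [ 0.4999 -0.0361  0.3024] [-0.3968  0.0547 -0.1993]
[375.2763 276.0669] [260.3669 177.1611] [401.0522 220.4052] [257.487  207.4045]
```

View pics/m5.png

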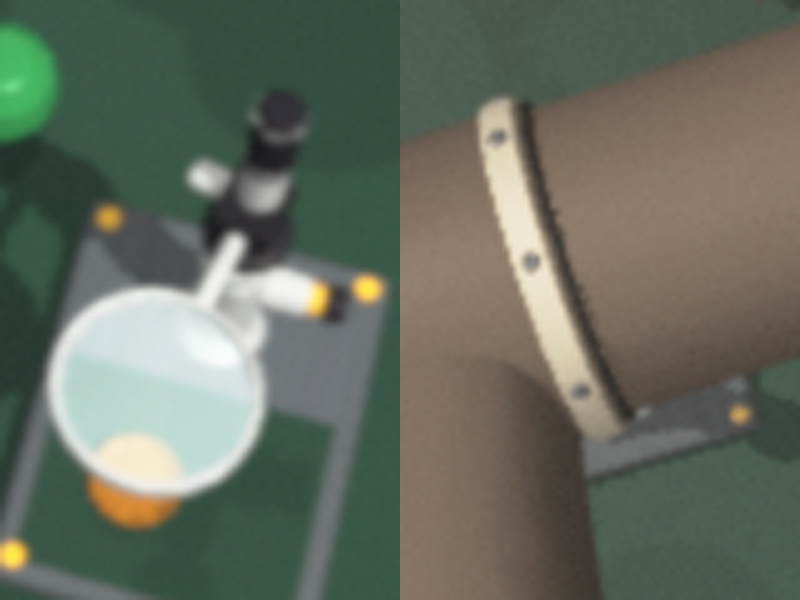

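The crop shows the magnifier upright in the holder, cap at (281,112), lens centre at (156,391). Part of the medal is seen through the lens because the camera looks from the side. I check the lens against the medal by number, using scene-camera rays for both.

Run:
```python
from h import *
f=load('s5')
P=lambda u,v:((u+.5)/5-.5+345,(v+.5)/5-.5+200)
m=atz(load('scene0'),(371.6,295.6),.019)
for z in(.137,.141,.145):
    l=atz(f,P(156,391),z); print(z,l,m,np.linalg.norm((l-m)[:2]))
for z in(.215,.219,.223): print(z,atz(f,P(281,110),z))
m2=atz(f,P(133,481),.019); print('medal now',m2)
```

```text
0.137 [0.59059285 0.17294129 0.137     ] [0.58477009 0.17208608 0.019     ] 0.005885226446204674
0.141 [0.59214651 0.17341899 0.141     ] [0.58477009 0.17208608 0.019     ] 0.007495871353740019
0.145 [0.59370016 0.1738967  0.145     ] [0.58477009 0.17208608 0.019     ] 0.009111770444374693
0.215 [0.49810424 0.16406373 0.215     ]
0.219 [0.50026439 0.1646313  0.219     ]
0.223 [0.50242455 0.16519887 0.223     ]
medal now [0.58563326 0.17160112 0.019     ]
```

```bash
python3 -c "
from station import arm
print(arm.job_done())"
```

```text
the job is handed in; nothing more can be done
None
```

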